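# Fetch the screwdriver from the tool stand for the trim job

### The job

Pull the screwdriver with the straight round handle up out of the tool stand and set it tip-down in the empty metal cup, ready for the headlight trim job. Lower it until its tip rests on the bottom of the cup instead of dropping it, then let go. Leave the T-handled driver and the flat-handled pry tool standing in the stand.

Things in the scene. Friction and masses are not known exactly. Their poses are not given: they have to be found in the camera images.
- screwdriver: Screwdriver, 180 mm long, 90 g: steel shank 8 mm thick, 90 mm long, then a straight round black handle with grey ribs, 26 mm thick, 90 mm long. Origin at the tip, z along the tool to the handle's end. It hangs upright in a hole of the tool stand by the foot of its handle: tip 10 mm, handle's top 190 mm above the table. The tip must rise 100 mm to clear the stand's hole.
- cup: Round aluminium cup, empty, fixed to the table: outside diameter 66 mm, inside 60 mm, 110 mm high, inner floor 6 mm above the table. Origin on its axis at table height, z up. A tool stood in it tip-down leans on the rim by up to about 23 degrees.
- t_driver: T-handled driver in another hole of the stand: black cross-bar 70 mm long, 16 mm thick. Origin at the tip (30 mm above the table, top of the bar 150 mm), z up, x along the bar, roughly across the row. The grey stand is fixed, 220 by 90 mm, its top 100 mm above the table, with a straight row of three 13 mm holes 65 mm apart; which tool is in which hole varies.
- pry_tool: Pry tool in the remaining hole of the stand: flat black handle 32 mm by 9 mm, 40 mm tall. Origin at the tip (20 mm above the table, top 151 mm), z up, x along the 32 mm width, roughly across the row. The line from this tool to the T-handled driver is the stand's row of holes; fingers that close across that row have free room on both sides of any tool.
There are look-alikes about, which are no part of the job. Leave any red or yellow look-alike of the screwdriver alone.

How it is judged:
By the outcome, as a careful person would: the job done as asked, in the order asked, and still so for the second after the job is handed in, with the robot touching nothing.
It also fails if it takes over 42 s, if anything falls off the work surface, if the arm or the gripper's body presses on something with over 40 N, if the wrist force passes 120 N, or if a joint passes its speed limit or range.

### The arm

A 7-joint arm with a two-finger parallel gripper is mounted at the origin on the work surface. World frame = base frame: x ahead of the robot, y to its left, z up, the work surface at z = 0. Lengths are in m, angles in rad, forces in N, time in s.
With the tool pointing down it reaches from about 0.4 to 0.85 m from the base axis. Payload 10.4 kg.
Tool frame: the origin (TCP) lies on the front face of the gripper's body, between the roots of the fingers; the fingertips stand 73 mm ahead of it and the grasp point (between the pads) lies 54 mm ahead of it; z points along the fingers, y is the line along which they close (so a half turn about z gives the same grasp; the last joint's range is limited). The gripper opens to 85 mm and grips with 20 to 120 N. Pads are 22 mm wide; open, the fingers measure 114 mm over their backs; the gripper's body (76 mm by 85 mm) begins 54 mm behind the grasp point. The pads swing forward as they close: fully open they stand 13 mm farther back than shut.
Start: joints at [-1.247, 0.332, -0.065, 1.46, 0.022, 1.35, -0.088], TCP at [0.212, 0.588, 0.304] pointing down, gripper open.
Joint ranges: [-2.6, 2.6], [-0.5, 2.12], [-1.47, 1.34], [0.16, 2.42], [-1.27, 4.41], [0.06, 2.06], [-2.6, 2.6]. Speed limits (rad/s): [2.22, 2.22, 2.79, 2.79, 3.14, 3.14, 3.14].

### API

Orientations are given as a unit quaternion [x, y, z, w].
In Python, from workcell import manip gives the robot as it stands.
- The arm moves only by the shell command python3 -m jog 'ROWS' [FORCE]. ROWS is JSON, a list of rows, each an object with "grip": the gripper command: -1 is fully open, 1 is shut, values between are in proportion; "slide": the shift along the tool's x, y, z in cm, a list of three; "yaw": the turn about the tool's z in rad. A call has 1 to 8 rows; each row shifts and turns the commanded pose from where the row before left it, along the tool's axes as they then stand; what a row does not reach is not made up. A row lasts 1/10 s, in which the tool goes at most 50 mm and 8.59 degrees, less where a joint would pass 70% of its speed; a pose out of reach is approached as far as the arm can. A call with a gripper value outside its range is refused whole. The fingers move at their own pace and stop on an object; FORCE is the grip in N (left out, the last holds). Time passes only in rows, so rows that do not move let the fingers close. It gives the time, the measured TCP pose, the force, the opening and the grip force at its end, in the units of the state.
- manip.get_obs(): the state, without advancing time (a new reading comes with each control period).
- manip.camera(name): name is "scene" or "top"; returns the picture (384x512x3 uint8, blue, green, red); there is no depth.
- manip.calibration(name): a dict with "vfov" (degrees; the focal length in pixels is half the picture's height over the tangent of half this angle, whatever the lens; pixels are square), "cx", "cy" (the principal point, pixels), "k1" (the pictures are not rectified: a ray, as slopes to the right and down, at radius r is drawn at 1 + k1 r^2 times it, then the intrinsics apply), "camera_from_world" (4x4, takes a point from world to camera coordinates). Camera axes: x right, y down, z forward; pixel columns grow to the right and rows downward; lengths in m; the calibration is good to about 2 mm. A picture is of the moment at which its call begins. calibration takes no time and is no camera call.
- manip.hand_in(): hands the job in; it is judged then, once.
Trained networks look in the newest picture that a camera, given by its name, has taken for a name from the list of things; names that differ only in an ending like _2 or _b are one class to them, and where a whole thing is asked for, a point or a joint stands for the part that bears it (a point fixed in the world has none). Each returns a list of dicts, best first, with "conf" (0 to 1); they miss things now and then, are a little off and sometimes report something else, mostly with a low value. They report only what shows in the picture. A call takes as long as a camera call. They do not tell look-alikes from the thing itself.
- manip.masks_of(thing, camera): "region" (384x512 bool, what is visible of it) and "centre" ([column, row] in pixels, amid what is visible of it).
The state is a dict: "clock": time; "joint_pos": joint angles; "joint_velocities": joint speeds; "tau": joint torques, N m; "position": TCP position; "ee_rot": TCP orientation; "ft_force": force on the tool from outside, world axes, zero at the start; "torque": the same for the moment, N m; "grip_width": opening from 0.0 (shut) to 1.0 (fully open); "grasp_force": force on a finger pad.
Only numpy, scipy, OpenCV 4.12 (cv2) and the standard library are available. Lean on these libraries where they do the work, as an engineer would, in place of code of your own. Each camera call takes 0.05 s, during which the arm holds its last target. There are 200 camera calls.

## Working session

There is one attempt and no reset: what is moved stays moved. The work goes in short steps, Python scripts to look and compute and a shell command to move; the robot and the scene stay as the last step left them, time stands still between calls to the robot, and variables do not carry over. Pictures are saved under pics/ and viewed, at most 10 in all, crops included, and the job is handed in when it is done.

```bash
mkdir -p pics; cat > h.py <<'E'
import numpy as np, cv2
from workcell import manip
from scipy.spatial.transform import Rotation as R
def K(n):
    c=manip.calibration(n); f=192/np.tan(np.radians(c['vfov'])/2)
    return c,f,np.array(c['camera_from_world'])
def ray(n,u,v):
    c,f,T=K(n); d=np.array([(u-c['cx'])/f,(v-c['cy'])/f]); s=d.copy()
    for _ in range(30): s=d/(1+c['k1']*(s@s))
    Rm=T[:3,:3]; o=-Rm.T@T[:3,3]; return o,Rm.T@np.array([s[0],s[1],1])
def at_z(n,u,v,z):
    o,d=ray(n,u,v); return o+d*(z-o[2])/d[2]
def proj(n,p):
    c,f,T=K(n); q=T[:3,:3]@np.array(p)+T[:3,3]; s=q[:2]/q[2]; s=s*(1+c['k1']*(s@s)); return s*f+[c['cx'],c['cy']]
E
python3 - <<'E'
from h import *
a=manip.camera('scene');b=manip.camera('top')
cv2.imwrite('pics/s0.png',a);cv2.imwrite('pics/t0.png',b)
for n in('scene','top'):
  c,f,T=K(n);print(n,f,c['k1'],-T[:3,:3].T@T[:3,3])
  for t in('screwdriver','cup','t_driver','pry_tool'):
    print(t,[(round(m['conf'],2),np.round(m['centre']),m['region'].sum()) for m in manip.masks_of(t,n)])
o=manip.get_obs();print(o)
print(R.from_quat(o['ee_rot']).as_matrix().round(3))
E
```

```text
scene 355.7114720134843 0.013416679551458484 [ 0.87154296 -0.3819233   0.48280667]
screwdriver [(0.66, array([197., 273.]), np.int64(1277)), (0.61, array([144., 210.]), np.int64(1004)), (0.55, array([ 93., 189.]), np.int64(1114))]
cup [(0.72, array([297., 147.]), np.int64(1808))]
t_driver [(0.85, array([175., 185.]), np.int64(732))]
pry_tool [(0.95, array([118., 255.]), np.int64(596))]
top 408.2062065581645 -0.09498941710482278 [ 0.46077888 -0.02406721  0.99377308]
screwdriver [(0.75, array([348., 239.]), np.int64(214)), (0.72, array([349., 124.]), np.int64(240)), (0.61, array([176., 183.]), np.int64(931)), (0.54, array([337., 177.]), np.int64(182))]
cup [(0.9, array([173., 181.]), np.int64(984))]
t_driver [(0.56, array([309., 184.]), np.int64(280))]
pry_tool [(0.74, array([368., 173.]), np.int64(144))]
{'clock': 0.5, 'joint_pos': array([-1.24658861,  0.33222709, -0.06470706,  1.46015447,  0.02158807,
        1.34991251, -0.08849537]), 'joint_velocities': array([ 0.00098109, -0.00302484, -0.00050025, -0.00244335, -0.00055675,
       -0.00034534,  0.00027804]), 'tau': array([-6.86420190e-04, -6.24751854e+01,  4.88617073e-02, -3.91556704e+01,
        1.65066391e-02,  2.38634137e-03,  2.87576665e-05]), 'position': array([0.21241174, 0.58778879, 0.30389457]), 'ee_rot': array([ 1.72529715e-01,  9.85004313e-01, -1.86590033e-06, -1.39745352e-05]), 'ft_force': array([0.44273436, 0.88287748, 0.49022561]), 'torque': array([-0.02623841,  0.00122619, -0.01009785]), 'grasp_force': 0.0, 'grip_width': 0.9992465321900017}
[[-0.94  0.34 -0.  ]
 [ 0.34  0.94  0.  ]
 [ 0.   -0.   -1.  ]]
```

View pics/s0.png

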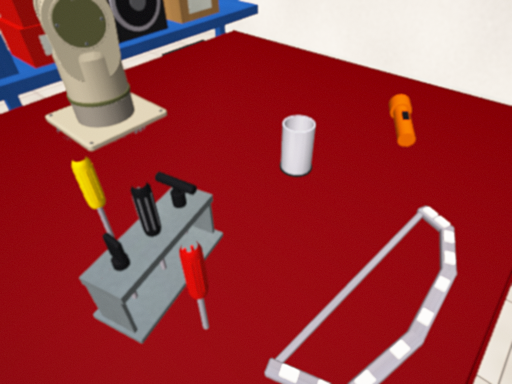

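View pics/t0.png

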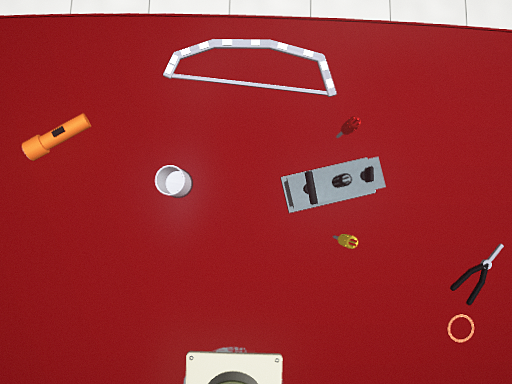

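The scene picture shows the stand at about (150,260), with three black-handled tools: T-driver (175,185), ribbed round handle (146,208), flat pry tool (117,252). A yellow look-alike is at (90,185), a red one at (195,270), and the cup at (297,147). In the top picture the stand's tools are at (309,187), (342,180) and (368,174), and the cup is at (173,181).

Screwdriver candidates in the scene picture are black (146,208), yellow (90,185) and red (195,270). The black one with grey ribs, in the middle hole, fits the description. I'll confirm that with a crop.

```bash
python3 - <<'E'
from h import *
a=cv2.imread('pics/s0.png');b=cv2.imread('pics/t0.png')
c=np.hstack([cv2.resize(a[140:300,70:230],(400,400),interpolation=2),cv2.resize(b[110:260,270:420],(400,400),interpolation=2)])
cv2.imwrite('pics/c0.png',c)
# two-view for tool midpoints: scene & top
def tri(p,q):
    o1,d1=ray('scene',*p);o2,d2=ray('top',*q);d1/=np.linalg.norm(d1);d2/=np.linalg.norm(d2)
    s=np.linalg.lstsq(np.c_[d1,-d2],o2-o1,rcond=None)[0];x,y=o1+s[0]*d1,o2+s[1]*d2
    return ((x+y)/2).round(3),np.linalg.norm(x-y).round(4)
print('Tbar',at_z('top',309.5,187,.145).round(3),'pry',at_z('top',368,174,.148).round(3))
for t in('t_driver','pry_tool','cup','screwdriver'):
  for m in manip.masks_of(t,'top'):
    ys,xs=np.nonzero(m['region']);print(t,m['centre'],round(m['conf'],2),xs.min(),xs.max(),ys.min(),ys.max(),[at_z('top',*m['centre'],z).round(3)[:2] for z in(.1,.145,.19)])
print('yel',tri((80,162),(350,241)),'red',tri((190,248),(353,123)),'blk',tri((142,188),(345,180)))
E
```

```text
Tbar [ 0.512 -0.151  0.145] pry [ 0.543 -0.274  0.148]
t_driver [309.1, 184.1] 0.56 303 316 171 203 [array([ 0.521, -0.157]), array([ 0.518, -0.15 ]), array([ 0.515, -0.144])]
pry_tool [368.4, 173.2] 0.74 360 373 167 181 [array([ 0.549, -0.289]), array([ 0.545, -0.276]), array([ 0.54 , -0.262])]
cup [172.9, 181.3] 0.9 155 192 165 197 [array([0.519, 0.143]), array([0.516, 0.134]), array([0.513, 0.126])]
screwdriver [348.0, 239.0] 0.75 334 356 234 248 [array([ 0.403, -0.245]), array([ 0.406, -0.234]), array([ 0.409, -0.223])]
screwdriver [349.0, 124.5] 0.72 338 359 117 137 [array([ 0.657, -0.245]), array([ 0.647, -0.233]), array([ 0.637, -0.222])]
screwdriver [175.7, 182.9] 0.61 155 192 165 197 [array([0.516, 0.136]), array([0.513, 0.128]), array([0.51, 0.12])]
screwdriver [337.4, 176.7] 0.54 332 349 173 186 [array([ 0.539, -0.22 ]), array([ 0.535, -0.21 ]), array([ 0.531, -0.2  ])]
yel (array([ 0.402, -0.234,  0.174]), np.float64(0.0062)) red (array([ 0.644, -0.237,  0.171]), np.float64(0.0029)) blk (array([ 0.526, -0.217,  0.181]), np.float64(0.0009))
```

View pics/c0.png

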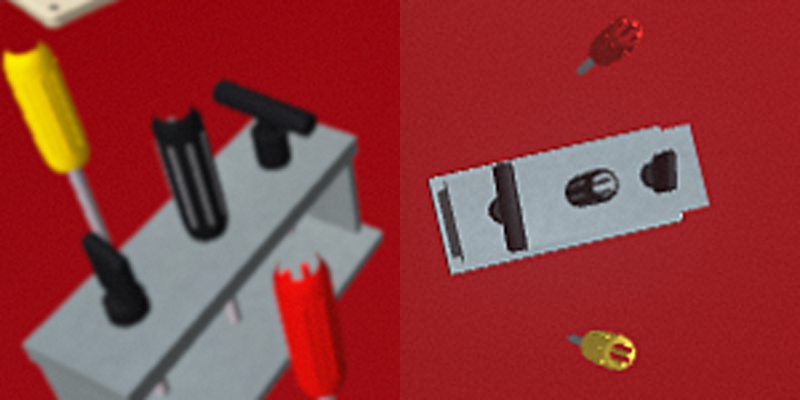

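The crop shows the black round handle with grey ribs in the middle hole, at scene (146,208) and top (342,180). The T-driver is at the cup end of the row and the pry tool at the far end. Red and yellow stand outside the stand, so black is the one to take.

Next I'll refine its position and the cup's by fitting cylinder silhouettes.

```bash
cat >> h.py <<'E'
def sil(n,x,y,r,z0,z1,s=4):
    a=np.linspace(0,2*np.pi,40)
    P=np.array([proj(n,[x+r*np.cos(t),y+r*np.sin(t),z]) for z in(z0,z1) for t in a])
    m=np.zeros((384,512),np.uint8); cv2.fillConvexPoly(m,cv2.convexHull(np.round(P*16).astype(np.int32).reshape(-1,1,2)),1,shift=4); return m>0
def fit(masks,x,y,r,z0,z1):
    from scipy.optimize import minimize
    def c(p): return sum(1-(m&sil(n,*p,r,z0,z1)).sum()/(m|sil(n,*p,r,z0,z1)).sum() for n,m in masks)
    return minimize(c,[x,y],method='Nelder-Mead',options=dict(initial_simplex=[[x,y],[x+.02,y],[x,y+.02]],xatol=2e-4))
E
python3 - <<'E'
from h import *
cs=[m['region'] for m in manip.masks_of('cup','scene')][:1];ct=[m['region'] for m in manip.masks_of('cup','top')][:1]
for ms in([('scene',cs[0])],[('top',ct[0])],[('scene',cs[0]),('top',ct[0])]):
    f=fit(ms,.51,.14,.033,0,.11);print('cup',f.x.round(4),f.fun)
for n in('scene','top'):
  g=[m['region'] for m in manip.masks_of('screwdriver',n) if np.hypot(*(np.array(m['centre'])-((146,208) if n=='scene' else (340,179))))<15]
  if g: f=fit([(n,g[0])],.527,-.214,.013,.1,.19);print('drv',n,f.x.round(4),f.fun)
for p in((.528,-.214),):
  for n in('top','scene'):
    ys,xs=np.nonzero(sil(n,*p,.013,.1,.19));print(n,xs.min(),xs.max(),ys.min(),ys.max())
E
```

```text
Traceback (most recent call last):
  File "h.py", line 22, in fit
    return minimize(c,[x,y],method='Nelder-Mead',options=dict(initial_simplex=[[x,y],[x+.02,y],[x,y+.02]],xatol=2e-4))
  File "h.py", line 21, in c
    def c(p): return sum(1-(m&sil(n,*p,r,z0,z1)).sum()/(m|sil(n,*p,r,z0,z1)).sum() for n,m in masks)
                     ~~~^^^^^^^^^^^^^^^^^^^^^^^^^^^^^^^^^^^^^^^^^^^^^^^^^^^^^^^^^^^^^^^^^^^^^^^^^^^^
  File "h.py", line 21, in <genexpr>
    def c(p): return sum(1-(m&sil(n,*p,r,z0,z1)).sum()/(m|sil(n,*p,r,z0,z1)).sum() for n,m in masks)
                                                          ~~~^^^^^^^^^^^^^^
  File "h.py", line 17, in sil
    P=np.array([proj(n,[x+r*np.cos(t),y+r*np.sin(t),z]) for z in(z0,z1) for t in a])
                ~~~~^^^^^^^^^^^^^^^^^^^^^^^^^^^^^^^^^^^
  File "h.py", line 14, in proj
    c,f,T=K(n); q=T[:3,:3]@np.array(p)+T[:3,3]; s=q[:2]/q[2]; s=s*(1+c['k1']*(s@s)); return s*f+[c['cx'],c['cy']]
          ~^^^
  File "h.py", line 5, in K
    c=manip.calibration(n); f=192/np.tan(np.radians(c['vfov'])/2)
ValueError: time passes only in moves, steps and waits
```

```bash
sed -i 's/^def K/from functools import cache\n@cache\ndef K/' h.py
python3 - <<'E'
from h import *
cs=[m['region'] for m in manip.masks_of('cup','scene')][:1];ct=[m['region'] for m in manip.masks_of('cup','top')][:1]
for ms in([('scene',cs[0])],[('top',ct[0])],[('scene',cs[0]),('top',ct[0])]):
    f=fit(ms,.51,.14,.033,0,.11);print('cup',f.x.round(4),f.fun)
for n in('scene','top'):
  g=[m['region'] for m in manip.masks_of('screwdriver',n) if np.hypot(*(np.array(m['centre'])-((146,208) if n=='scene' else (340,179))))<15]
  if g: f=fit([(n,g[0])],.527,-.214,.013,.1,.19);print('drv',n,f.x.round(4),f.fun)
for p in((.528,-.214),):
  for n in('top','scene'):
    ys,xs=np.nonzero(sil(n,*p,.013,.1,.19));print(n,xs.min(),xs.max(),ys.min(),ys.max())
print(manip.get_obs()['clock'])
E
```

```text
cup [0.5205 0.1466] 0.04204364023416707
cup [0.5211 0.1466] 0.04137235116044402
cup [0.521  0.1466] 0.08854549927269617
drv scene [ 0.5238 -0.2177] 0.24199843871975024
drv top [ 0.529  -0.2151] 0.32592592592592595
top 329 351 172 188
scene 132 166 176 236
1.0
```

```bash
python3 -m jog '[{"grip":-1,"slide":[-3.6,-1.6,0],"yaw":0},{"grip":-1,"slide":[-3.6,-1.6,0],"yaw":0},{"grip":-1,"slide":[-3.6,-1.6,0],"yaw":0},{"grip":-1,"slide":[-3.6,-1.6,0],"yaw":0},{"grip":-1,"slide":[-3.6,-1.6,0],"yaw":0},{"grip":-1,"slide":[-3.6,-1.6,0],"yaw":0},{"grip":-1,"slide":[-3.6,-1.6,0],"yaw":0},{"grip":-1,"slide":[-3.6,-1.6,0],"yaw":0}]' 40
python3 -m jog '[{"grip":-1,"slide":[0,0,0],"yaw":0.14},{"grip":-1,"slide":[0,0,0],"yaw":0.14},{"grip":-1,"slide":[0,0,0],"yaw":0.14},{"grip":-1,"slide":[0,0,0],"yaw":0.14},{"grip":-1,"slide":[0,0,0],"yaw":0.14},{"grip":-1,"slide":[0,0,0],"yaw":0.14},{"grip":-1,"slide":[0,0,0],"yaw":0.14},{"grip":-1,"slide":[0,0,0],"yaw":0}]'
cat > st.py <<'E'
from h import *
import sys
o=manip.get_obs();M=R.from_quat(o['ee_rot']).as_matrix()
print('t',o['clock'],'p',o['position'].round(4),'y',M[:,1].round(3),'z',M[:,2].round(3),'F',o['ft_force'].round(1),'w',round(o['grip_width'],3),'g',o['grasp_force'],'j',o['joint_pos'].round(2))
if len(sys.argv)>3:
    t=np.array(list(map(float,sys.argv[1:4])));print('slide cm',(100*M.T@(t-o['position'])).round(2))
E
python3 st.py .526 -.217 .300
```

```text
clock: 1.8
position: [0.4407, 0.3683, 0.3041]
ee_rot: [0.173, 0.985, 0.0, 0.0]
ft_force: [0.0, 0.5, -0.1]
grip_width: 1.001
grasp_force: 0.0
clock: 2.6
position: [0.4397, 0.3696, 0.304]
ee_rot: [0.617, 0.787, 0.0, 0.0]
ft_force: [-0.2, -0.3, 0.2]
grip_width: 1.001
grasp_force: 0.0
t 2.6 p [0.4397 0.3696 0.304 ] y [0.971 0.24  0.   ] z [ 0.  0. -1.] F [-0.2 -0.3  0.2] w 1.001 g 0.0 j [-0.96  0.22  0.21  1.61 -0.05  1.32 -0.5 ]
slide cm [-59.02  -5.67   0.39]
```

```bash
python3 -m jog '[{"grip":-1,"slide":[-4,0,0],"yaw":0},{"grip":-1,"slide":[-4,0,0],"yaw":0},{"grip":-1,"slide":[-4,0,0],"yaw":0},{"grip":-1,"slide":[-4,0,0],"yaw":0},{"grip":-1,"slide":[-4,0,0],"yaw":0},{"grip":-1,"slide":[-4,0,0],"yaw":0},{"grip":-1,"slide":[-4,0,0],"yaw":0},{"grip":-1,"slide":[-4,0,0],"yaw":0}]'
python3 -m jog '[{"grip":-1,"slide":[-3,-0.8,0],"yaw":0},{"grip":-1,"slide":[-3,-0.8,0],"yaw":0},{"grip":-1,"slide":[-3,-0.8,0],"yaw":0},{"grip":-1,"slide":[-3,-0.8,0],"yaw":0},{"grip":-1,"slide":[-3,-0.8,0],"yaw":0},{"grip":-1,"slide":[-3,-0.8,0],"yaw":0},{"grip":-1,"slide":[-3,-0.8,0],"yaw":0}]'
python3 st.py .526 -.217 .300
```

```text
clock: 3.4
position: [0.5172, 0.0574, 0.3042]
ee_rot: [0.614, 0.789, 0.0, 0.0]
ft_force: [0.7, 0.9, -0.0]
grip_width: 1.0
grasp_force: 0.0
clock: 4.1
position: [0.5133, -0.1595, 0.3041]
ee_rot: [0.614, 0.789, 0.0, 0.0]
ft_force: [0.9, 0.0, -0.2]
grip_width: 0.997
grasp_force: 0.0
t 4.1 p [ 0.5133 -0.1595  0.3041] y [0.969 0.246 0.001] z [ 0.001  0.    -1.   ] F [ 0.9  0.  -0.2] w 0.997 g 0.0 j [-0.36  0.14  0.64  1.72 -0.09  1.3   0.55]
slide cm [-5.88 -0.19  0.41]
```

```bash
python3 -m jog '[{"grip":-1,"slide":[-3,0,0],"yaw":0},{"grip":-1,"slide":[-2.5,0,0],"yaw":0},{"grip":-1,"slide":[0,0,1],"yaw":0},{"grip":-1,"slide":[0,0,1],"yaw":0},{"grip":-1,"slide":[0,0,0],"yaw":0}]'
python3 st.py .526 -.217 .214
python3 - <<'E'
from h import *
a=manip.camera('scene')
cv2.imwrite('pics/s1.png',cv2.resize(a[60:300,40:280],(600,600),interpolation=2))
E
```

```text
clock: 4.6
position: [0.5262, -0.2101, 0.282]
ee_rot: [0.615, 0.789, -0.0, -0.001]
ft_force: [-0.3, 0.7, -0.4]
grip_width: 1.002
grasp_force: 0.0
t 4.6 p [ 0.5262 -0.2101  0.282 ] y [ 0.97   0.245 -0.002] z [-0.003  0.001 -1.   ] F [-0.3  0.7 -0.4] w 1.002 g 0.0 j [-0.27  0.25  0.67  1.68 -0.16  1.27  0.68]
slide cm [-0.67 -0.18  6.8 ]
```

View pics/s1.png

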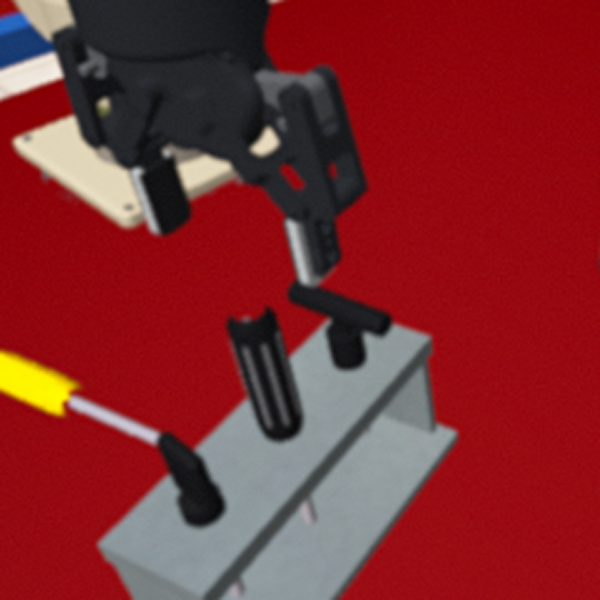

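The fingers straddle the black handle in line with it. But yellow now lies tilted at about (60,212) and red is gone from its place, so I'll look at the whole scene.

```bash
python3 - <<'E'
from h import *
a=manip.camera('scene');b=manip.camera('top')
cv2.imwrite('pics/s2.png',np.vstack([a[:300],b[:300]]))
print(manip.get_obs()['clock'])
E
```

```text
4.75
```

View pics/s2.png

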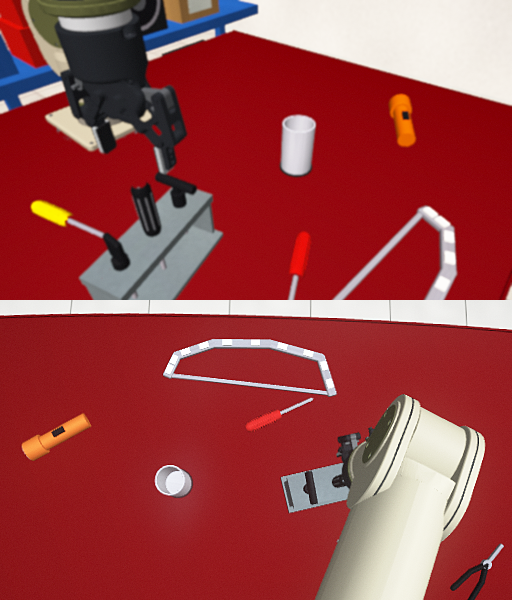

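Both look-alikes had been standing loose and toppled by themselves: red now lies at top (280,113), yellow at scene (65,220). The arm felt no force, and both are still on the table and out of the way. I'll go on down to the grasp.

```bash
python3 -m jog '[{"grip":-1,"slide":[-0.5,-0.1,1.5],"yaw":0},{"grip":-1,"slide":[0,0,2],"yaw":0},{"grip":-1,"slide":[0,0,2],"yaw":0},{"grip":-1,"slide":[0,0,1.2],"yaw":0},{"grip":-1,"slide":[0,0,0],"yaw":0},{"grip":-1,"slide":[0,0,0],"yaw":0}]'
python3 st.py .526 -.217 .214
python3 - <<'E'
from h import *
a=manip.camera('scene')
cv2.imwrite('pics/s3.png',cv2.resize(a[100:260,60:220],(600,600),interpolation=2))
E
```

```text
clock: 5.35
position: [0.5271, -0.2169, 0.2172]
ee_rot: [0.616, 0.788, -0.0, 0.0]
ft_force: [0.1, -1.2, 0.9]
grip_width: 0.996
grasp_force: 0.0
t 5.35 p [ 0.5271 -0.2169  0.2172] y [0.97  0.242 0.   ] z [ 0. -0. -1.] F [ 0.1 -1.2  0.9] w 0.996 g 0.0 j [-0.24  0.31  0.65  1.75 -0.21  1.15  0.72]
slide cm [ 0.02 -0.11  0.32]
```

View pics/s3.png

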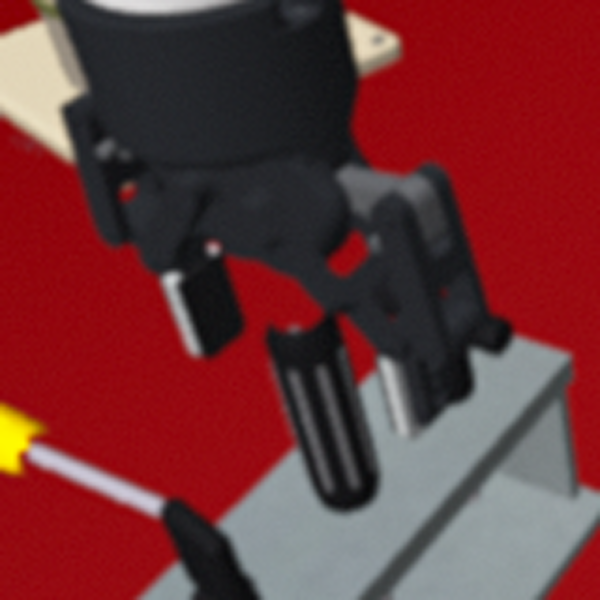

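The handle at crop (315,410) sits midway between the pads at (205,305) and (410,395), well clear of both. I'll close on it.

```bash
python3 -m jog '[{"grip":0,"slide":[0,0,0],"yaw":0},{"grip":0.5,"slide":[0,0,0],"yaw":0},{"grip":1,"slide":[0,0,0],"yaw":0},{"grip":1,"slide":[0,0,0],"yaw":0},{"grip":1,"slide":[0,0,0],"yaw":0},{"grip":1,"slide":[0,0,0],"yaw":0},{"grip":1,"slide":[0,0,0],"yaw":0},{"grip":1,"slide":[0,0,0],"yaw":0}]' 40
python3 st.py
```

```text
clock: 6.2
position: [0.5272, -0.2168, 0.2172]
ee_rot: [0.616, 0.788, 0.0, 0.0]
ft_force: [-0.9, 1.0, 5.5]
grip_width: 0.29
grasp_force: 39.4
t 6.2 p [ 0.5272 -0.2168  0.2172] y [0.97  0.242 0.001] z [ 0.001  0.    -1.   ] F [-0.9  1.   5.5] w 0.29 g 39.38958361744881 j [-0.24  0.31  0.65  1.75 -0.21  1.15  0.72]
```

```bash
python3 -m jog '[{"grip":1,"slide":[0,0,-1],"yaw":0},{"grip":1,"slide":[0,0,-2],"yaw":0},{"grip":1,"slide":[0,0,-2],"yaw":0},{"grip":1,"slide":[0,0,-2],"yaw":0},{"grip":1,"slide":[0,0,-2],"yaw":0},{"grip":1,"slide":[0,0,-2],"yaw":0},{"grip":1,"slide":[0,0,-2],"yaw":0},{"grip":1,"slide":[0,0,-2],"yaw":0}]'
python3 -m jog '[{"grip":1,"slide":[0,0,-1.5],"yaw":0},{"grip":1,"slide":[0,0,-1],"yaw":0},{"grip":1,"slide":[0,0,0],"yaw":0}]'
python3 st.py .521 .1466 .3866
python3 - <<'E'
from h import *
a=manip.camera('scene')
cv2.imwrite('pics/s4.png',a[:300])
E
```

```text
clock: 7.0
position: [0.5266, -0.2168, 0.3679]
ee_rot: [0.616, 0.788, -0.0, -0.0]
ft_force: [0.2, 0.7, -0.8]
grip_width: 0.291
grasp_force: 39.3
clock: 7.3
position: [0.5271, -0.217, 0.393]
ee_rot: [0.616, 0.788, 0.0, 0.001]
ft_force: [0.6, 0.5, -1.3]
grip_width: 0.297
grasp_force: 39.4
t 7.3 p [ 0.5271 -0.217   0.393 ] y [0.97  0.241 0.001] z [ 0.002 -0.    -1.   ] F [ 0.6  0.5 -1.3] w 0.297 g 39.35424819588661 j [-0.27  0.19  0.69  1.5  -0.12  1.49  0.66]
slide cm [35.44  8.18  0.63]
```

View pics/s4.png

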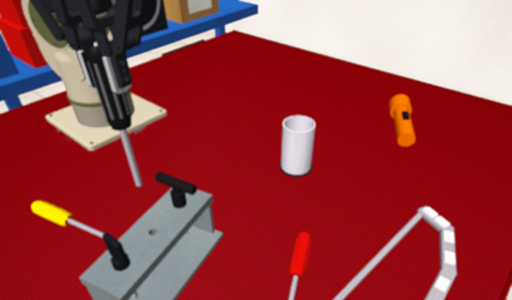

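The screwdriver is held and clear of the stand, tip at (139,185). The T-driver and pry tool still stand. I'll carry it over to the cup.

```bash
python3 -m jog '[{"grip":1,"slide":[1.5,0.3,0],"yaw":0},{"grip":1,"slide":[3,0.7,0],"yaw":0},{"grip":1,"slide":[3,0.7,0],"yaw":0},{"grip":1,"slide":[3,0.7,0],"yaw":0},{"grip":1,"slide":[3,0.7,0],"yaw":0},{"grip":1,"slide":[3,0.7,0],"yaw":0},{"grip":1,"slide":[3,0.7,0],"yaw":0},{"grip":1,"slide":[3,0.7,0],"yaw":0}]'
python3 -m jog '[{"grip":1,"slide":[3,0.7,0],"yaw":0},{"grip":1,"slide":[3,0.7,0],"yaw":0},{"grip":1,"slide":[3,0.7,0],"yaw":0},{"grip":1,"slide":[2,0.5,0],"yaw":0},{"grip":1,"slide":[1,0.3,0],"yaw":0},{"grip":1,"slide":[0,0,0],"yaw":0},{"grip":1,"slide":[0,0,0],"yaw":0}]'
python3 st.py .521 .1466 .39
python3 - <<'E'
from h import *
a=manip.camera('scene');b=manip.camera('top')
p=manip.get_obs()['position']
print(proj('scene',[p[0],p[1],.186]),proj('scene',[p[0],p[1],.276]))
cv2.imwrite('pics/s5.png',np.hstack([cv2.resize(a[30:190,220:380],(400,400),interpolation=2),cv2.resize(b[100:260,100:260],(400,400),interpolation=2)]))
E
```

```text
clock: 8.15
position: [0.5226, 0.0154, 0.3908]
ee_rot: [0.616, 0.788, -0.001, -0.001]
ft_force: [-0.0, 0.2, -1.7]
grip_width: 0.293
grasp_force: 39.3
clock: 8.85
position: [0.5224, 0.1363, 0.3915]
ee_rot: [0.616, 0.788, -0.0, 0.0]
ft_force: [0.0, 0.3, -0.6]
grip_width: 0.291
grasp_force: 39.3
t 8.85 p [0.5224 0.1363 0.3915] y [ 0.971  0.24  -0.001] z [-0.    -0.001 -1.   ] F [ 0.   0.3 -0.6] w 0.291 g 39.34182822704315 j [-0.7   0.1   0.4   1.56 -0.04  1.48 -0.06]
slide cm [1.03 0.11 0.15]
[298.70827226  90.23300696] [302.32220897  40.24008669]
```

View pics/s5.png

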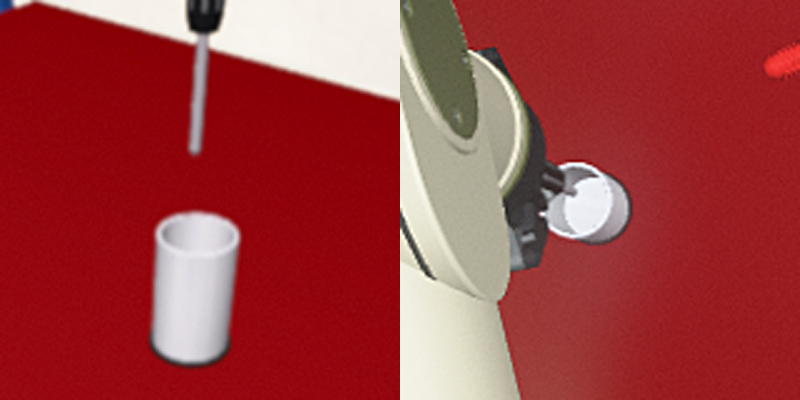

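The tip is at scene (298,91) against a predicted (299,90), so the tool hangs plumb with no slip. The cup's mouth lies below it. I'll shift 10 mm to centre it and lower.

```bash
python3 -m jog '[{"grip":1,"slide":[0.7,0.1,0],"yaw":0},{"grip":1,"slide":[0.3,0,0],"yaw":0},{"grip":1,"slide":[0,0,1],"yaw":0},{"grip":1,"slide":[0,0,2],"yaw":0},{"grip":1,"slide":[0,0,2],"yaw":0},{"grip":1,"slide":[0,0,1],"yaw":0},{"grip":1,"slide":[0,0,0],"yaw":0},{"grip":1,"slide":[0,0,0],"yaw":0}]'
python3 st.py .521 .1466 .2132
```

```text
clock: 9.75
position: [0.521, 0.1475, 0.3324]
ee_rot: [0.616, 0.788, 0.0, 0.0]
ft_force: [0.2, -0.1, -0.5]
grip_width: 0.29
grasp_force: 39.4
t 9.75 p [0.521  0.1475 0.3324] y [0.97  0.242 0.   ] z [ 0.  0. -1.] F [ 0.2 -0.1 -0.5] w 0.29 g 39.375180155038834 j [-0.71  0.13  0.39  1.66 -0.05  1.36 -0.07]
slide cm [-0.09 -0.02 11.92]
```

```bash
python3 -m jog '[{"grip":1,"slide":[0,0,1.5],"yaw":0},{"grip":1,"slide":[0,0,2],"yaw":0},{"grip":1,"slide":[0,0,2],"yaw":0},{"grip":1,"slide":[0,0,2],"yaw":0},{"grip":1,"slide":[0,0,2],"yaw":0},{"grip":1,"slide":[0,0,1.2],"yaw":0},{"grip":1,"slide":[0,0,0],"yaw":0},{"grip":1,"slide":[0,0,0],"yaw":0}]'
python3 -m jog '[{"grip":1,"slide":[0,0,0.3],"yaw":0},{"grip":1,"slide":[0,0,0.2],"yaw":0},{"grip":1,"slide":[0,0,0],"yaw":0},{"grip":1,"slide":[0,0,0],"yaw":0}]'
python3 st.py .521 .1466 .2132
```

```text
clock: 10.55
position: [0.5213, 0.1477, 0.2259]
ee_rot: [0.616, 0.788, 0.001, 0.0]
ft_force: [-0.5, -0.6, -1.6]
grip_width: 0.29
grasp_force: 39.4
clock: 10.95
position: [0.5208, 0.1476, 0.2201]
ee_rot: [0.616, 0.788, 0.0, 0.0]
ft_force: [-0.6, 0.3, -0.5]
grip_width: 0.29
grasp_force: 39.4
t 10.95 p [0.5208 0.1476 0.2201] y [0.97  0.242 0.   ] z [ 0.  0. -1.] F [-0.6  0.3 -0.5] w 0.29 g 39.392074942588806 j [-0.69  0.22  0.38  1.81 -0.09  1.13 -0.04]
slide cm [-0.1  -0.01  0.69]
```

```bash
python3 -m jog '[{"grip":1,"slide":[0,0,0.2],"yaw":0},{"grip":1,"slide":[0,0,0.2],"yaw":0},{"grip":1,"slide":[0,0,0.1],"yaw":0},{"grip":1,"slide":[0,0,0],"yaw":0},{"grip":1,"slide":[0,0,0],"yaw":0}]'
python3 -m jog '[{"grip":1,"slide":[0,0,0.1],"yaw":0},{"grip":1,"slide":[0,0,0],"yaw":0},{"grip":1,"slide":[0,0,0],"yaw":0}]'
```

```text
clock: 11.45
position: [0.5208, 0.1475, 0.2149]
ee_rot: [0.616, 0.788, 0.0, -0.0]
ft_force: [0.4, 0.4, -0.8]
grip_width: 0.292
grasp_force: 39.4
clock: 11.75
position: [0.5208, 0.1476, 0.2139]
ee_rot: [0.616, 0.788, 0.0, -0.0]
ft_force: [0.1, 0.1, -0.5]
grip_width: 0.294
grasp_force: 39.4
```

```bash
python3 -m jog '[{"grip":1,"slide":[0,0,0.1],"yaw":0},{"grip":1,"slide":[0,0,0],"yaw":0},{"grip":1,"slide":[0,0,0],"yaw":0}]'
python3 -m jog '[{"grip":1,"slide":[0,0,0.1],"yaw":0},{"grip":1,"slide":[0,0,0],"yaw":0},{"grip":1,"slide":[0,0,0],"yaw":0}]'
```

```text
clock: 12.05
position: [0.5209, 0.1476, 0.213]
ee_rot: [0.616, 0.788, 0.0, 0.0]
ft_force: [0.3, -0.6, 0.7]
grip_width: 0.299
grasp_force: 39.6
clock: 12.35
position: [0.5211, 0.1477, 0.2126]
ee_rot: [0.616, 0.788, 0.001, 0.0]
ft_force: [-1.0, -0.8, 6.8]
grip_width: 0.292
grasp_force: 40.1
```

Contact: +7 N at the expected height, so the tip rests on the cup floor. I'll open, then withdraw straight up.

```bash
python3 -m jog '[{"grip":0,"slide":[0,0,0],"yaw":0},{"grip":-1,"slide":[0,0,0],"yaw":0},{"grip":-1,"slide":[0,0,-2],"yaw":0},{"grip":-1,"slide":[0,0,-4],"yaw":0},{"grip":-1,"slide":[0,0,-4],"yaw":0},{"grip":-1,"slide":[0,0,-4],"yaw":0},{"grip":-1,"slide":[0,0,-2],"yaw":0},{"grip":-1,"slide":[0,0,0],"yaw":0}]'
python3 -m jog '[{"grip":-1,"slide":[0,0,0],"yaw":0},{"grip":-1,"slide":[0,0,0],"yaw":0},{"grip":-1,"slide":[0,0,0],"yaw":0},{"grip":-1,"slide":[0,0,0],"yaw":0},{"grip":-1,"slide":[0,0,0],"yaw":0},{"grip":-1,"slide":[0,0,0],"yaw":0},{"grip":-1,"slide":[0,0,0],"yaw":0},{"grip":-1,"slide":[0,0,0],"yaw":0}]'
python3 - <<'E'
from h import *
a=manip.camera('scene')
cv2.imwrite('pics/s6.png',cv2.resize(a[:290,60:450],(780,580)))
E
```

```text
clock: 13.15
position: [0.5216, 0.1477, 0.375]
ee_rot: [0.616, 0.788, 0.002, 0.001]
ft_force: [0.2, -0.4, 0.5]
grip_width: 1.003
grasp_force: 0.0
clock: 13.95
position: [0.5208, 0.1475, 0.3719]
ee_rot: [0.616, 0.788, 0.0, -0.0]
ft_force: [-0.2, 0.5, -0.4]
grip_width: 0.997
grasp_force: 0.0
```

View pics/s6.png

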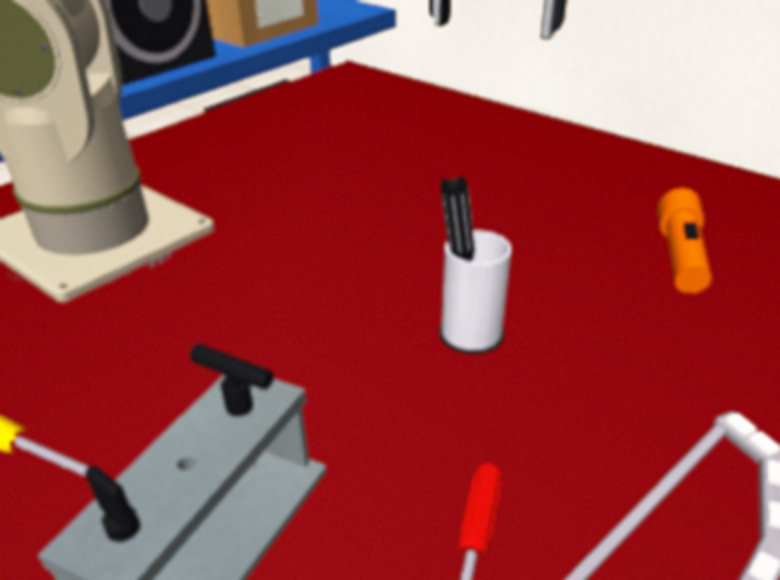

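The screwdriver stands tip-down in the cup at (457,220), leaning on the rim. The gripper is clear above it, and the T-driver (235,380) and pry tool (110,505) are still in the stand. I'll hand in.

```bash
python3 -c "
from workcell import manip
print(manip.hand_in())"
```

```text
the job is handed in; nothing more can be done
None
```

The black round-handled screwdriver now stands tip-down in the cup, lowered until the tip touched the floor and then released; the T-driver and pry tool are still in the stand, the red and yellow look-alikes toppled onto the table during the approach with no contact force on the arm, and the job is handed in.

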